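# Open the model trimmer's sagging gate bolt and hold the gate ajar

## Robot

A 6-joint arm with a two-finger parallel gripper is mounted at the origin on the work surface. World frame = base frame: x ahead of the robot, y to its left, z up, the work surface at z = 0. Lengths are in m, angles in rad, forces in N, time in s.
With the tool pointing down it reaches from about 0.275 to 0.775 m from the base axis. Payload 14.6 kg.
Tool frame: the origin (TCP) lies midway between the tips of the shut fingers; the grasp point (between the pads) lies 19 mm behind it (grasp_offset is the distance from the TCP to the grasp point, in m); z points along the fingers, y is the direction in which the jaws open and shut (so a half turn about z gives the same grasp; the last joint's range is limited). The gripper opens to 85 mm and grips with 20 to 120 N. Pads are 22 mm wide; open, the fingers measure 114 mm over their backs; the gripper's body (76 mm by 85 mm) begins 54 mm behind the grasp point. The pads swing forward as they close: fully open they stand 13 mm farther back than shut.
Start: joints at [1.17, 0.263, -0.048, 1.259, 0, 1.415], TCP at [0.128, 0.509, 0.231] pointing down, gripper open.
Joint ranges: [-2.65, 2.65], [-0.89, 1.7], [-1.18, 1.37], [-2.13, 2.11], [-1.35, 1.29], [-3.14, 3.14]. Speed limits (rad/s): [1.89, 1.89, 2.57, 2.79, 3.14, 3.14].

## Interface

Orientations are given as a rotation vector (axis times angle).
In Python, from workcell import get_state, capture, finish_job, grasp_offset gives the robot as it stands.
- The arm moves only by the shell command python3 -m crank 'ROWS' [FORCE]. ROWS is JSON, a list that holds one entry, the list of rows, each a list of 7 numbers: the opening, from 0 (shut) to 1 (fully open), then the shift along the tool's x, y, z in cm, then the turn, a rotation vector about the tool's x, y, z in rad. A call has 1 to 8 rows; each row shifts and turns the commanded pose from where the row before left it, along the tool's axes as they then stand; what a row does not reach is not made up. A row lasts 1/8 s, in which the tool goes at most 62.5 mm and 10.7 degrees, less where a joint would pass 70% of its speed; a pose out of reach is approached as far as the arm can. A call with a gripper value outside its range is refused whole. The fingers move at their own pace and stop on an object; FORCE is the grip in N (left out, the last holds). Time passes only in rows, so rows that do not move let the fingers close. It gives the time, the measured TCP pose, the force and the opening at its end, in the units of the state.
- get_state(): the state, without advancing time (a new reading comes with each control period).
- capture(name): name is "side" or "top" or "wrist"; returns a dict with "pixels" (400x640x3 uint8, red, green, blue), "camera_matrix" (3x3 intrinsics, pixels), "k1" (the pictures are not rectified: a ray, as slopes to the right and down, at radius r is drawn at 1 + k1 r^2 times it, then the intrinsics apply), "rvec" (rotation vector, rad) and "tvec" (3), from world to camera coordinates, as OpenCV has them. Camera axes: x right, y down, z forward; pixel columns grow to the right and rows downward; lengths in m; the calibration is good to about 2 mm. A picture is of the moment at which its call begins. There is no depth.
- finish_job(): hands the job in, once; it reports no verdict.
The state is a dict: "time": time; "q": joint angles; "joint_vel": joint speeds; "tau": joint torques, N m; "tcp_pos": TCP position; "tcp_rot": TCP orientation; "force": force on the tool from outside, world axes, zero at the start; "torque": the same for the moment, N m; "gripper_width": opening from 0.0 (shut) to 1.0 (fully open).
Only numpy, scipy, OpenCV 4.12 (cv2) and the standard library are available. Lean on these libraries where they do the work, as an engineer would, in place of code of your own. Each camera call takes 0.05 s, during which the arm holds its last target.

## Task

Slide the model trimmer's carriage fully left against its stop so that it is clear of the splash gate, then draw the gate's barrel bolt by its red ball knob: the barrel sags on its last screw and the bolt hangs on the keeper's bent-up lip, so lift it over the lip as you pull and do not force it. Swing the sprung gate about ten centimetres open at its free edge and finish holding it there with the gripper, bolt still drawn and the carriage still at its stop, so that the disc behind can be rinsed. Leave everything else on the bench as it stands.

Things in the scene. Friction and masses are not known exactly. Their poses are not given: they have to be found in the camera images.
- trimmer: White plaster model trimmer, fixed. Origin at bench height under the middle of the gate's inner face; own x points into the machine (away from the robot), y left along the gate, z up; other entries give mm in this frame. Alloy work table: top z 100, x -205 to -5, y -265 to 225. Housing behind the gate: x -20 to 100, y -165 to 155, top z 285; motor behind it.
- carriage (a joint): Model carriage on the work table: steel bed 110 wide (y), x -195 to -65, plaster model under a clamp bar (top z 168). Slides along the trimmer's y. Value in m: 0 = right end, grows to the left, 0.24 = hard against the yellow left stop. Drag about 3 N; stays where left. Where it starts it stands in the gate's way (the gate strikes it within 0.3 rad).
- carriage_handle (a point): Upright blue handle at the front of the carriage, a round post 22 mm in diameter, z 118 to 188; this point is on its axis, 18 below its top: x -168, y = -100 + carriage value, z 170. Best pinched along the trimmer's y: the bolt's ball stands out behind and above it.
- gate (a joint): Splash gate, alloy frame with clear window, 243 mm wide, z 104 to 282, front face at x -20 when shut. Upright hinge on its left, free stile on the right. Value in rad: 0 = shut, grows as the free edge swings out towards the robot (clockwise from above); 0.42 = 100 mm open at the free edge. A spring shuts it if let go: 0.55 N m when shut, 0.8 N m at 0.42 rad.
- gate_hinge (a point): On the gate's hinge axis (x = -10, y = 130 mm), at z = 250 mm. Does not move with the gate.
- gate_edge (a point): Top front corner of the gate's free edge (x = -20, y = -115, z = 283 mm when shut). Swings with the gate, 245 mm from the hinge axis.
- barrel (a joint): Sag of the bolt's barrel, a steel plate 150 x 36 mm with two guide loops on the gate's top rail. It hangs on one screw at x -36, y 35, z 258 and swings up about it in the gate's plane. Value in rad: 0 = fully sagged (bolt droops 0.056 rad towards the keeper), grows as it is lifted, 0.16 = upper stop; falls back by itself (about 3 N at the ball).
- bolt (a joint): Steel bolt, rod 16 mm in diameter, sliding in the barrel. Value in m: 0 = fully shot into the keeper, grows as it is drawn left (trimmer's +y, along the barrel), 0.045 = fully drawn. Drag about 3 N; stays where left. After 3 mm its nose catches on the keeper's lip unless lifted; it is out of the keeper from 0.024, so draw it at least 0.03.
- bolt_ball (a point): Centre of the bolt's red ball knob, 24 mm in diameter, on a 9 mm stem, 58 mm in front of the gate's face: x -78, y -71, z 252 when shot and sagged. Free on both sides, above and below. Raising it 5 to 12 mm (aim for 8.5) takes the nose over the lip; more presses it up against the keeper's bridge. Keep it raised while drawing. Also the natural handle to swing the gate.
- bolt_nose (a point): Middle of the bolt's end face, 186 mm from the barrel's screw along the bolt. In the bolt's underside, 16 to 30 mm from this end, is a notch 8 mm deep that hangs over the keeper's lip.
- keeper: Steel staple on the housing's right jamb that holds the bolt's nose, y -152 to -128 mm, out to x = -52 mm; inside z 237 to 277 mm. Same origin and axes as the trimmer.
- keeper_lip (a point): Middle of the top edge of the keeper's bent-up lip, 4 mm thick, on the keeper's gate side (x = -36, y = -130, z = 248 mm).
- cast_upper: Bystander: loose white plaster jaw model, 50 x 64 x 37 mm, lying on the right end of the trimmer's work table. Origin at its underside.
- cast_lower: Bystander: loose reddish jaw model, 50 x 64 x 37 mm, on the bench left of the trimmer. Origin at its underside.
- tumbler: Bystander: glass tumbler, 72 mm across, 85 mm tall, right of the trimmer. Origin at its underside.
- firing_tray: Bystander: round white firing tray 72 mm across with pins and crowns, 43 mm tall, on the bench left and in front of the trimmer. Origin at its underside.
- palette: Bystander: blue colour palette, 160 x 210 x 18 mm with clear raised lid, left of the trimmer. Origin at its underside.
- mixing_bowl: Bystander: green mixing bowl, 120 mm across, 65 mm tall, right of the trimmer. Origin at its underside.
- wax_knife: Bystander: spatula-like wax knife, 170 mm long, lying on the bench right and in front of the trimmer.

How it is judged:
By the outcome, as a careful person would: the job done as asked, in the order asked, and still so for the second after the job is handed in, while the arm keeps its last pose, push and grip.
It also fails if it takes over 51 s, if anything falls off the work surface, if the arm or the gripper's body presses on something with over 40 N, if the wrist force passes 120 N, or if a joint passes its speed limit or range.

## Working session

There is one attempt and no reset: what is moved stays moved. The work goes in short steps, Python scripts to look and compute and a shell command to move; the robot and the scene stay as the last step left them, time stands still between calls to the robot, and variables do not carry over. Pictures are saved under pics/ and viewed, and the job is handed in when it is done.

```bash
ls; mkdir -p pics
python3 - <<'E'
from workcell import get_state, capture, grasp_offset
import cv2
print(get_state(), grasp_offset)
for n in("side","top","wrist"):
    c=capture(n); cv2.imwrite(f"pics/{n}0.png",c["pixels"][:,:,::-1]); print(n,c["camera_matrix"],c["k1"],c["rvec"],c["tvec"])
E
```

```text
pics
{'time': 0.0, 'q': array([ 1.16971730e+00,  2.63513064e-01, -4.89338087e-02,  1.25939078e+00,
       -3.92839874e-05,  1.41548166e+00]), 'joint_vel': array([ 0.00013299, -0.00056618, -0.00056138,  0.00066209,  0.00098109,
        0.00034278]), 'tau': array([ 3.88404602e-03, -6.37625813e+01,  3.84565902e+01,  1.36940330e-02,
        8.47656861e-05,  4.65270148e-06]), 'tcp_pos': array([0.12764735, 0.50896512, 0.23083135]), 'tcp_rot': array([-3.85044438e-01, -3.11765669e+00,  1.58963993e-03]), 'force': array([-0.06754611, -0.22029689, -1.65254595]), 'torque': array([ 0.05582809, -0.01925593, -0.06694642]), 'gripper_width': 1.0007524208374208} 0.0187
side [[426.66019691   0.         316.56208683]
 [  0.         426.66019691 202.54828975]
 [  0.           0.           1.        ]] -0.05631543412663927 [ 2.29435823 -0.96300558  0.35862508] [-0.35521054  0.41526503  1.14555289]
top [[397.31081571   0.         321.94501967]
 [  0.         397.31081571 198.37929971]
 [  0.           0.           1.        ]] -0.056810943153833206 [ 2.16909401 -2.10927221  0.1978888 ] [-0.02425619  0.53972427  1.47122065]
wrist [[309.36740663   0.         322.08049086]
 [  0.         309.36740663 200.37115443]
 [  0.           0.           1.        ]] 0.015193847204883093 [-2.25696567 -1.76140178 -0.29719966] [-0.52442774 -0.042546    0.3809775 ]
```

View pics/side0.png

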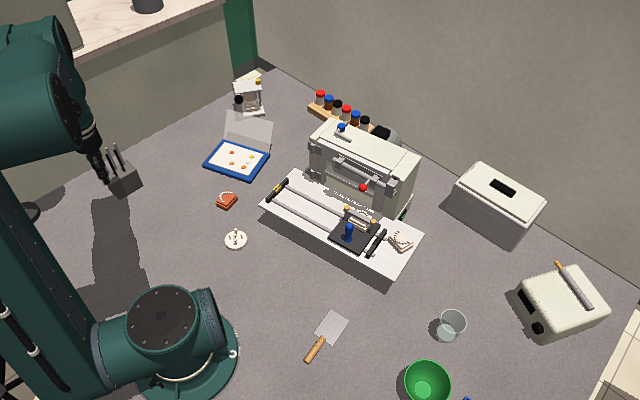

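View pics/top0.png

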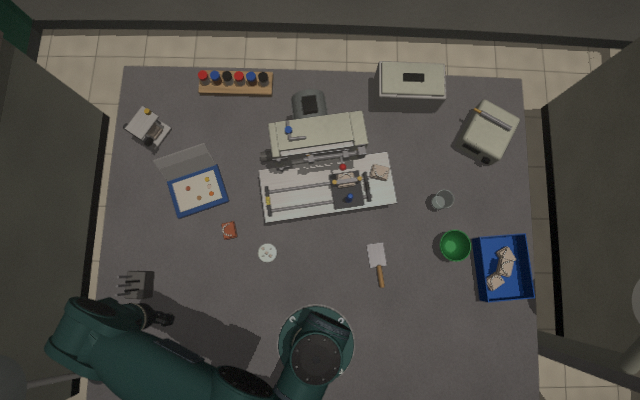

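View pics/wrist0.png

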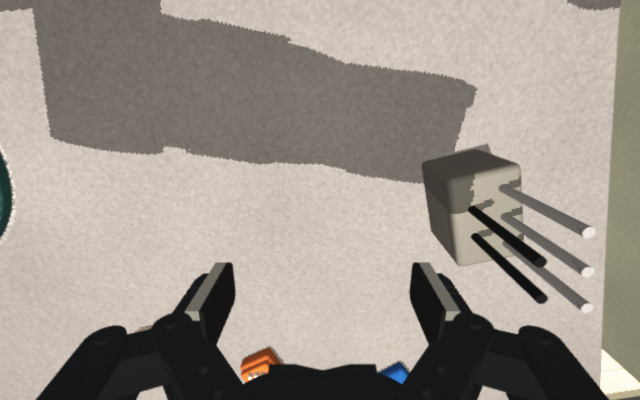

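The side view shows the red ball at about (363,187) and the blue handle at (348,232). In the top view they are at about (342,167) and (348,198), and the work table corners run from (263,222) to (396,205). Next I'll triangulate these.

```bash
cat > h.py <<'E'
import numpy as np, cv2
from workcell import get_state, capture
from scipy.spatial.transform import Rotation as R
def ray(c,px):
    K=c["camera_matrix"]; d=np.array([(px[0]-K[0,2])/K[0,0],(px[1]-K[1,2])/K[1,1]]); u=d.copy()
    for _ in range(20): u=d/(1+c["k1"]*(u@u))
    M=R.from_rotvec(c["rvec"]).as_matrix(); t=np.array(c["tvec"])
    o=-M.T@t; v=M.T@np.array([u[0],u[1],1]); return o,v/np.linalg.norm(v)
def plane(c,px,z):
    o,v=ray(c,px); return o+v*(z-o[2])/v[2]
def tri(rs):
    A=np.zeros((3,3));b=np.zeros(3)
    for o,v in rs:
        P=np.eye(3)-np.outer(v,v);A+=P;b+=P@o
    x=np.linalg.solve(A,b); return x,[np.linalg.norm((np.eye(3)-np.outer(v,v))@(x-o))*1000 for o,v in rs]
def proj(c,X):
    M=R.from_rotvec(c["rvec"]).as_matrix(); p=M@np.asarray(X)+c["tvec"]; u=p[:2]/p[2]; u=u*(1+c["k1"]*(u@u)); K=c["camera_matrix"]
    return np.array([K[0,0]*u[0]+K[0,2],K[1,1]*u[1]+K[1,2]])
def blobs(c,col,box):
    x0,y0,x1,y1=box; hsv=cv2.cvtColor(np.ascontiguousarray(c["pixels"][y0:y1,x0:x1]),cv2.COLOR_RGB2HSV).astype(int)
    h,s,v=hsv[...,0],hsv[...,1],hsv[...,2]
    m={"red":((h<6)|(h>174))&(s>150)&(v>60),"blue":(h>100)&(h<130)&(s>120)&(v>40)}[col]
    n,l,st,ce=cv2.connectedComponentsWithStats(m.astype(np.uint8))
    return [(st[i].tolist(),(ce[i]+[x0,y0]).round(2)) for i in range(1,n) if st[i,4]>4]
def crop(c,box,k,name):
    x0,y0,x1,y1=box; cv2.imwrite("pics/"+name+".png",cv2.resize(np.ascontiguousarray(c["pixels"][y0:y1,x0:x1,::-1]),None,fx=k,fy=k,interpolation=cv2.INTER_CUBIC))
E
python3 - <<'E'
from h import *
s=capture("side");t=capture("top")
for c,b in((s,(255,110,430,290)),(t,(250,80,410,240))):
    for col in("red","blue"): print(col,blobs(c,col,b))
crop(s,(250,110,430,290),3.3,"s1");crop(t,(250,80,410,235),3.8,"t1")
E
```

```text
red [([87, 0, 9, 3, 24], array([346.12, 110.88])), ([104, 73, 8, 9, 58], array([362.43, 187.12]))]
blue [([96, 0, 9, 9, 67], array([354.93, 113.78])), ([82, 13, 8, 9, 48], array([341.19, 126.35])), ([0, 39, 15, 28, 161], array([261.03, 160.97])), ([89, 113, 9, 20, 136], array([348.13, 232.26]))]
red [([90, 84, 6, 6, 27], array([342.26, 166.41]))]
blue [([35, 46, 7, 7, 35], array([287.91, 129.23])), ([97, 114, 6, 5, 24], array([349.71, 196.  ]))]
```

View pics/s1.png

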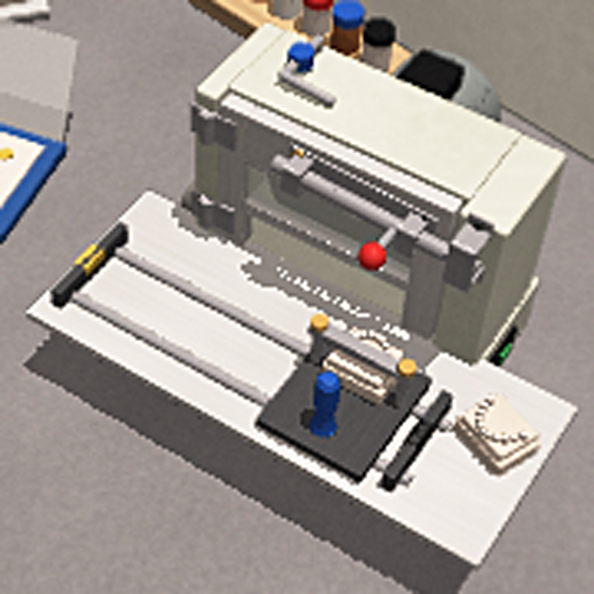

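View pics/t1.png

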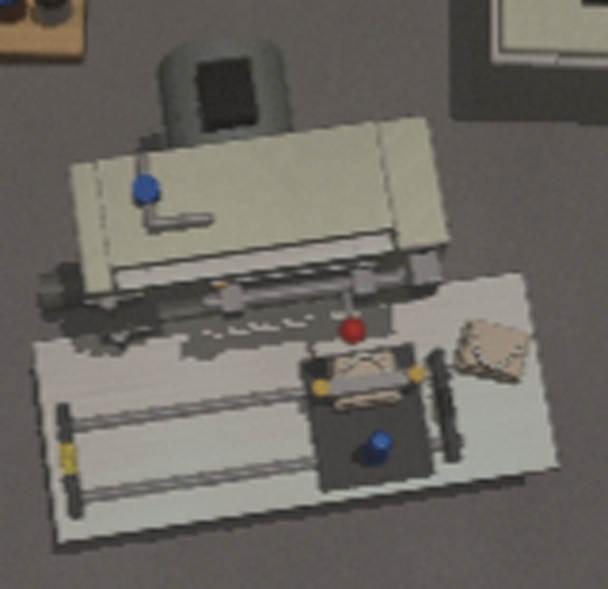

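Both crops show the same layout. The ball is off the gate face and the handle is near the front of the carriage. All four table corners are visible in each view. I'll triangulate the corners, ball and handle, then fit the frame.

Run:
```python
from h import *
s=capture("side");t=capture("top")
S=lambda a,b:ray(s,(250+a/3.3-.35,110+b/3.3-.35)); T=lambda a,b:ray(t,(250+a/3.8-.35,80+b/3.8-.35))
loc=dict(FL=(-.205,.225,.1),FR=(-.205,-.265,.1),BR=(-.005,-.265,.1),BL=(-.005,.225,.1),ball=(-.078,-.071,.252))
pts=dict(FL=(S(27,318),T(57,543)),FR=(S(482,564),T(558,465)),BR=(S(578,405),T(522,272)),BL=(S(150,190),T(35,343)),
 ball=(ray(s,(362.43,187.12)),ray(t,(342.26,166.41))))
W={}
for k,v in pts.items():
    W[k],e=tri(v);print(k,W[k].round(4),np.round(e,1))
ks=list(W);A=np.array([loc[k] for k in ks]);B=np.array([W[k] for k in ks])
# yaw + translation fit
a=A-A.mean(0);b=B-B.mean(0)
th=np.arctan2((a[:,0]*b[:,1]-a[:,1]*b[:,0]).sum(),(a[:,0]*b[:,0]+a[:,1]*b[:,1]).sum())
Rz=R.from_euler("z",th).as_matrix();o=B.mean(0)-Rz@A.mean(0)
print("yaw",th,"o",o);print(((B-(A@Rz.T+o))*1000).round(1))
h,e=tri((ray(s,(348.13,226)),ray(t,(349.71,196.))));print("handle tri",h,e,"local",Rz.T@(h-o))
o0=o.copy()
for c,n in((s,"side"),(t,"top")):
    for k,p in dict(ball=(-.078,-.071,.252),htop=(-.168,-.1,.188),hbase=(-.168,-.1,.118),gate_edge=(-.02,-.115,.283)).items(): print(n,k,proj(c,Rz@p+o).round(1))
```

```text
FL [0.4386 0.1982 0.0871] [1.9 1.9]
FR [ 0.5273 -0.286   0.0996] [2.4 2.4]
BR [ 0.7188 -0.2498  0.104 ] [1.5 1.5]
BL [0.633  0.2277 0.1014] [2.2 2.2]
ball [ 0.6158 -0.0721  0.2519] [0.7 0.7]
yaw 0.17806630813123278 o [ 0.67938553  0.01098629 -0.00161362]
[[  0.8   2.1 -11.3]
 [  2.7   0.2   1.2]
 [ -2.7   0.9   5.7]
 [ -1.6  -3.9   3. ]
 [  0.7   0.6   1.5]]
handle tri [ 0.52781129 -0.10365251  0.18259835] [np.float64(0.2296066096851931), np.float64(0.22960660968501348)] local [-0.16948315 -0.08597829  0.18421197]
side ball [362.2 187.8]
side htop [352.8 227.1]
side hbase [351.  241.2]
side gate_edge [387.1 174.4]
top ball [342.6 166.6]
top htop [353.7 194.9]
top hbase [351.8 198.3]
top gate_edge [353.5 145.5]
```

Everything fits within a few mm: yaw is 0.178, the origin is (0.679, 0.011), and the carriage starts at about 0.014. I'll lift, align the tool (its x is −trimmer x and its y is +trimmer y), and cross over to the handle.

```bash
python3 -m crank '[[[1,0,0,-1.8,0,0,-0.106],[1,0,0,-1.8,0,0,-0.106],[1,0,0,-1.8,0,0,-0.106],[1,0,0,-1.8,0,0,-0.106],[1,-1.8,-4.2,0,0,0,0],[1,-1.8,-4.2,0,0,0,0],[1,-1.8,-4.2,0,0,0,0],[1,-1.8,-4.2,0,0,0,0]]]' 50
```

```text
time: 1.35
tcp_pos: [0.2289, 0.3554, 0.3033]
tcp_rot: [-0.28, 3.129, 0.0]
force: [0.5, -0.5, -0.4]
gripper_width: 0.999
```

```bash
python3 -m crank '[[[1,-1.8,-4.2,0,0,0,0],[1,-1.8,-4.2,0,0,0,0],[1,-1.8,-4.2,0,0,0,0],[1,-1.8,-4.2,0,0,0,0],[1,-1.8,-4.2,0,0,0,0],[1,-1.8,-4.2,0,0,0,0],[1,-1.8,-4.2,0,0,0,0],[1,-1.8,-4.2,0,0,0,0]]]'
```

```text
time: 2.35
tcp_pos: [0.4303, 0.05, 0.3034]
tcp_rot: [-0.279, 3.129, 0.0]
force: [0.4, 0.9, 1.0]
gripper_width: 1.002
```

```bash
cat >> h.py <<'E'
TH=0.178; O=np.array([0.6794,0.011,0.0]); RZ=R.from_euler("z",TH).as_matrix()
def loc(p): return RZ.T@(np.asarray(p)-O)
def wor(p): return RZ@np.asarray(p)+O
def st():
    s=get_state(); M=R.from_rotvec(s["tcp_rot"]).as_matrix(); L=RZ.T@M
    g=s["tcp_pos"]-0.0187*M[:,2]
    print("t",round(s["time"],2),"tcp",s["tcp_pos"].round(4),"grasp local",loc(g).round(4),"tool yaw in trimmer",np.arctan2(-L[0,1],L[1,1]).round(4),"z",L[:,2].round(3),"F",s["force"].round(1),"w",round(s["gripper_width"],3)); return s,g,M
E
python3 -c "from h import *; st()"
```

```text
t 2.35 tcp [0.4303 0.05   0.3034] grasp local [-0.2383  0.0825  0.3221] tool yaw in trimmer -0.0001 z [ 0. -0. -1.] F [0.4 0.9 1. ] w 1.002
```

```bash
python3 -m crank '[[[1,-1.5,-3.8,0,0,0,0],[1,-1.5,-3.8,0,0,0,0],[1,-1.5,-3.8,0,0,0,0],[1,-1.4,-3.5,0,0,0,0],[1,0,0,0,0,0,0]]]'
python3 - <<'E'
from h import *
st()
t=capture("top");s=capture("side");w=capture("wrist")
cv2.imwrite("pics/w2.png",w["pixels"][:,:,::-1])
h,e=tri((ray(s,(348.13,226)),ray(t,(349.71,196.))));print(loc(h))
print("wrist proj of handle top, base, ball",[proj(w,wor(p)).round(0) for p in((-.168,-.086,.188),(-.168,-.086,.118),(-.078,-.071,.252))])
print(blobs(w,"blue",(0,0,640,400)),blobs(w,"red",(0,0,640,400)))
E
```

```text
time: 2.98
tcp_pos: [0.515, -0.0865, 0.3025]
tcp_rot: [0.276, -3.129, -0.0]
force: [0.0, 0.4, -0.0]
gripper_width: 1.005
t 2.98 tcp [ 0.515  -0.0865  0.3025] grasp local [-0.179  -0.0669  0.3212] tool yaw in trimmer -0.0021 z [-0.001  0.    -1.   ] F [ 0.   0.4 -0. ] w 1.005
[-0.16949412 -0.08600045  0.18259835]
wrist proj of handle top, base, ball [array([298., 208.]), array([303., 186.]), array([314., 344.])]
[([287, 177, 28, 43, 861], array([300.77, 197.9 ])), ([597, 210, 43, 96, 2242], array([614.5, 256.3]))] [([301, 330, 31, 33, 790], array([316.14, 346.37]))]
```

View pics/w2.png

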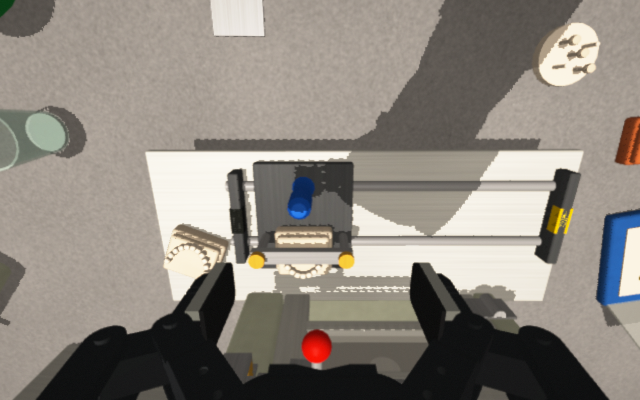

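The wrist view has the handle at (301,198) and the ball at (316,346). Both are within 2 px of the fitted model. I'll centre over the handle and descend.

```bash
python3 -m crank '[[[1,-1,-1.9,0,0,0,0],[1,0,0,3,0,0,0],[1,0,0,3,0,0,0],[1,0,0,3,0,0,0],[1,0,0,3,0,0,0],[1,0,0,3,0,0,0],[1,0,0,0,0,0,0]]]'
python3 - <<'E'
from h import *
st()
w=capture("wrist");cv2.imwrite("pics/w3.png",w["pixels"][:,:,::-1])
E
```

```text
time: 4.0
tcp_pos: [0.526, -0.1004, 0.1523]
tcp_rot: [0.281, -3.126, -0.002]
force: [-0.4, 0.2, 0.3]
gripper_width: 1.006
t 4.0 tcp [ 0.526  -0.1004  0.1523] grasp local [-0.1706 -0.0825  0.171 ] tool yaw in trimmer 0.0012 z [-0.003  0.001 -1.   ] F [-0.4  0.2  0.3] w 1.006
```

View pics/w3.png

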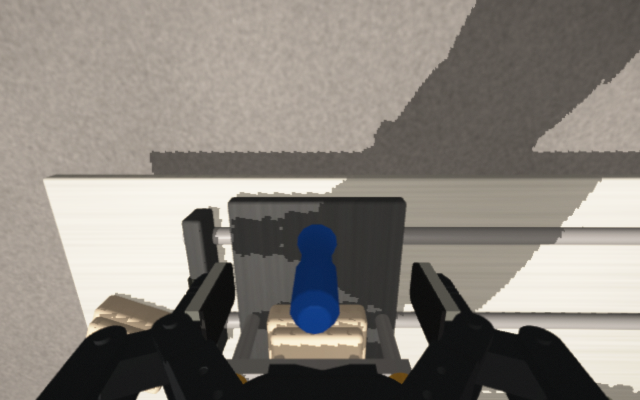

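The handle stands between the pads at about (316,315), slightly off centre. I'll nudge and close.

```bash
python3 -m crank '[[[0,-0.1,-0.3,0,0,0,0],[0,0,0,0,0,0,0],[0,0,0,0,0,0,0],[0,0,0,0,0,0,0],[0,0,0,0,0,0,0],[0,0,0,0,0,0,0]]]' 35; python3 -c "from h import *; st()"
```

```text
time: 4.8
tcp_pos: [0.529, -0.1044, 0.1537]
tcp_rot: [-0.279, 3.129, -0.0]
force: [-1.8, 0.5, 6.1]
gripper_width: 0.242
t 4.8 tcp [ 0.529  -0.1044  0.1537] grasp local [-0.1685 -0.087   0.1724] tool yaw in trimmer 0.0002 z [ 0.001 -0.    -1.   ] F [-1.8  0.5  6.1] w 0.242
```

```bash
python3 -m crank '[[[0,0,1.5,0,0,0,0],[0,0,3,0,0,0,0],[0,0,3,0,0,0,0],[0,0,3,0,0,0,0],[0,0,3,0,0,0,0],[0,0,3,0,0,0,0],[0,0,3,0,0,0,0],[0,0,1.5,0,0,0,0]]]'; python3 -c "from h import *; st()"
```

```text
time: 5.8
tcp_pos: [0.4916, 0.1031, 0.1537]
tcp_rot: [-0.281, 3.128, -0.001]
force: [-0.6, -3.8, 7.6]
gripper_width: 0.249
t 5.8 tcp [0.4916 0.1031 0.1537] grasp local [-0.1685  0.1239  0.1724] tool yaw in trimmer 0.0011 z [ 0.001 -0.001 -1.   ] F [-0.6 -3.8  7.6] w 0.249
```

```bash
python3 -m crank '[[[0,0,0.8,0,0,0,0],[0,0,0.6,0,0,0,0],[0,0,0.3,0,0,0,0],[0,0,0,0,0,0,0]]]'; python3 -c "from h import *; st()"
```

```text
time: 6.3
tcp_pos: [0.4887, 0.119, 0.1537]
tcp_rot: [-0.28, 3.129, 0.0]
force: [-1.6, 0.8, 8.1]
gripper_width: 0.249
t 6.3 tcp [0.4887 0.119  0.1537] grasp local [-0.1685  0.1401  0.1724] tool yaw in trimmer 0.0004 z [ 0.  0. -1.] F [-1.6  0.8  8.1] w 0.249
```

Not yet firmly against the stop, so I'll press on in small steps.

```bash
python3 -m crank '[[[0,0,0.2,0,0,0,0],[0,0,0.2,0,0,0,0],[0,0,0.1,0,0,0,0]]]'; python3 -c "from h import *; st()";python3 -m crank '[[[0,0,0.1,0,0,0,0],[0,0,0.1,0,0,0,0],[0,0,0,0,0,0,0]]]'; python3 -c "from h import *; st()"
```

```text
time: 6.68
tcp_pos: [0.4884, 0.1206, 0.1537]
tcp_rot: [-0.276, 3.129, -0.012]
force: [0.9, -33.3, 8.5]
gripper_width: 0.244
t 6.67 tcp [0.4884 0.1206 0.1537] grasp local [-0.1685  0.1418  0.1724] tool yaw in trimmer -0.0019 z [-0.    -0.008 -1.   ] F [  0.9 -33.3   8.5] w 0.244
time: 7.05
tcp_pos: [0.4884, 0.1207, 0.1537]
tcp_rot: [-0.274, 3.129, -0.019]
force: [2.4, -44.4, 7.6]
gripper_width: 0.245
t 7.05 tcp [0.4884 0.1207 0.1537] grasp local [-0.1685  0.142   0.1724] tool yaw in trimmer -0.0034 z [-0.    -0.012 -1.   ] F [  2.4 -44.4   7.6] w 0.245
```

The carriage is hard against the stop. I'll relax the push, release, and rise.

```bash
python3 -m crank '[[[0,0,-0.3,0,0,0,0],[0,0,-0.3,0,0,0,0],[0.5,0,0,0,0,0,0],[0.5,0,0,0,0,0,0],[0.5,0,0,-2,0,0,0],[0.5,0,0,-4,0,0,0],[0.5,0,0,-4,0,0,0],[0.6,0,0,-4,0,0,0]]]'
python3 - <<'E'
from h import *
st()
t=capture("top");s=capture("side")
crop(s,(250,110,430,290),3.3,"s4");crop(t,(250,80,410,235),3.8,"t4")
for c,b in((s,(255,110,430,290)),(t,(250,80,410,240))):
    for col in("red","blue"): print(col,blobs(c,col,b))
print([proj(c,wor(p)).round(1) for c in (s,t) for p in((-.168,.14,.183),(-.078,-.071,.252))])
E
```

```text
time: 8.05
tcp_pos: [0.4882, 0.1201, 0.2945]
tcp_rot: [0.28, -3.129, -0.0]
force: [-0.5, -0.6, -0.3]
gripper_width: 0.596
t 8.05 tcp [0.4882 0.1201 0.2945] grasp local [-0.1688  0.1412  0.3132] tool yaw in trimmer 0.0004 z [-0.  0. -1.] F [-0.5 -0.6 -0.3] w 0.596
red [([87, 0, 9, 3, 24], array([346.12, 110.88])), ([104, 73, 8, 9, 57], array([362.4 , 187.05]))]
blue [([96, 0, 9, 9, 67], array([354.93, 113.78])), ([83, 13, 7, 9, 47], array([341.28, 126.32])), ([0, 39, 15, 28, 155], array([261.  , 160.95])), ([26, 78, 9, 20, 131], array([285.16, 198.01]))]
red [([90, 84, 6, 6, 26], array([342.35, 166.35]))]
blue [([35, 46, 7, 7, 36], array([287.97, 129.31]))]
[array([284.2, 191.2]), array([362.2, 187.4]), array([285.1, 205.1]), array([342.6, 166.4])]
```

View pics/s4.png

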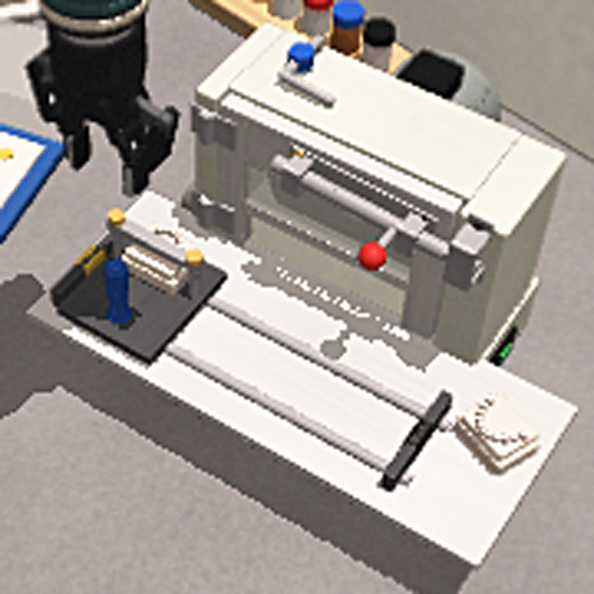

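View pics/t4.png

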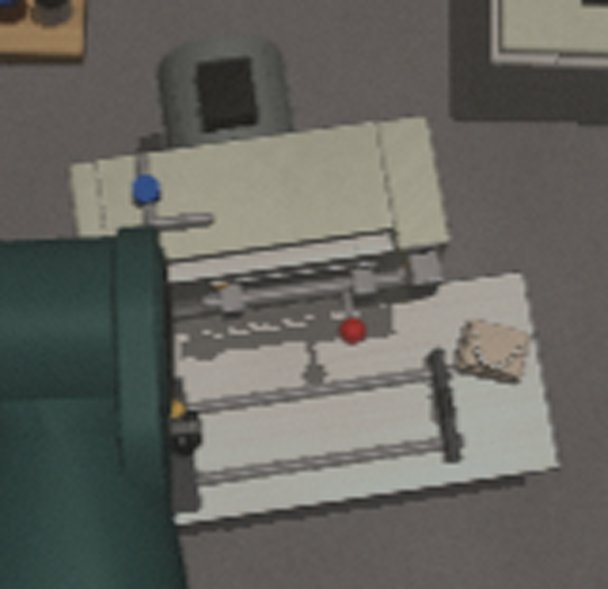

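The carriage sits against the yellow stop in the side view: the handle is at (285,198) where the model puts it at value 0.24. Now I'll move to hover over the ball, at (362,187) in the same view.

```bash
python3 -m crank '[[[0.6,-1.3,-3,0,0,0,0],[0.6,-1.3,-3,0,0,0,0],[0.6,-1.3,-3,0,0,0,0],[0.6,-1.3,-3,0,0,0,0],[0.6,-1.3,-3,0,0,0,0],[0.6,-1.3,-3,0,0,0,0],[0.6,-1.3,-3,0,0,0,0],[0.6,0,0,0,0,0,0]]]'
python3 - <<'E'
from h import *
st()
w=capture("wrist");cv2.imwrite("pics/w5.png",w["pixels"][:,:,::-1]);print(blobs(w,"red",(200,150,450,400)), proj(w,wor((-.078,-.071,.252))))
E
```

```text
time: 9.15
tcp_pos: [0.6159, -0.0721, 0.2916]
tcp_rot: [0.277, -3.128, -0.001]
force: [0.1, -0.2, -0.6]
gripper_width: 0.603
t 9.15 tcp [ 0.6159 -0.0721  0.2916] grasp local [-0.0771 -0.0705  0.3103] tool yaw in trimmer -0.0015 z [-0.002  0.001 -1.   ] F [ 0.1 -0.2 -0.6] w 0.603
[([106, 66, 36, 37, 1043], array([323.65, 233.74]))] [321.53579406 230.95100806]
```

View pics/w5.png

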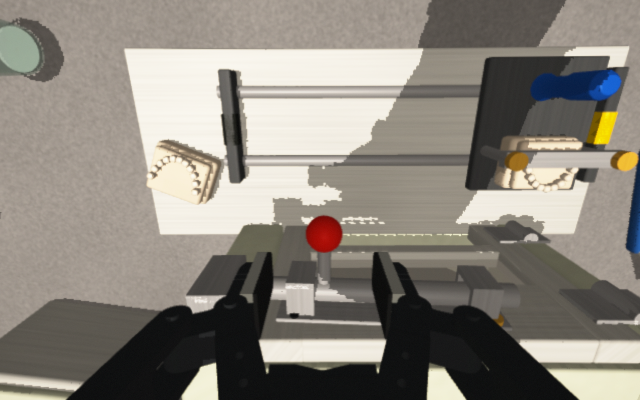

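The ball is at (324,234), centred between the pads, with its stem running back to the bolt. I'll descend and close.

```bash
python3 -m crank '[[[0.6,0,0,2,0,0,0],[0.6,0,0,2,0,0,0],[0.6,0,0,1.8,0,0,0],[0.6,0,0,0,0,0,0]]]' 50; python3 -c "from h import *; st()"; python3 -m crank '[[[0,0,0,0,0,0,0],[0,0,0,0,0,0,0],[0,0,0,0,0,0,0],[0,0,0,0,0,0,0],[0,0,0,0,0,0,0]]]' 50;  python3 - <<'E'
from h import *
st()
w=capture("wrist");cv2.imwrite("pics/w6.png",w["pixels"][:,:,::-1])
s=capture("side");crop(s,(250,110,430,290),3.3,"s6");print(blobs(s,"red",(330,150,400,220)))
E
```

```text
time: 9.7
tcp_pos: [0.6142, -0.0696, 0.2343]
tcp_rot: [0.281, -3.127, -0.001]
force: [0.7, 0.3, 0.0]
gripper_width: 0.601
t 9.7 tcp [ 0.6142 -0.0696  0.2343] grasp local [-0.0784 -0.0678  0.253 ] tool yaw in trimmer 0.001 z [-0.002  0.001 -1.   ] F [0.7 0.3 0. ] w 0.601
time: 10.32
tcp_pos: [0.6156, -0.0704, 0.2363]
tcp_rot: [-0.28, 3.128, -0.0]
force: [-1.5, 1.3, 6.8]
gripper_width: 0.247
t 10.32 tcp [ 0.6156 -0.0704  0.2363] grasp local [-0.0773 -0.0689  0.255 ] tool yaw in trimmer 0.0003 z [ 0.002 -0.    -1.   ] F [-1.5  1.3  6.8] w 0.247
[([28, 33, 7, 9, 42], array([361.38, 186.95]))]
```

View pics/w6.png

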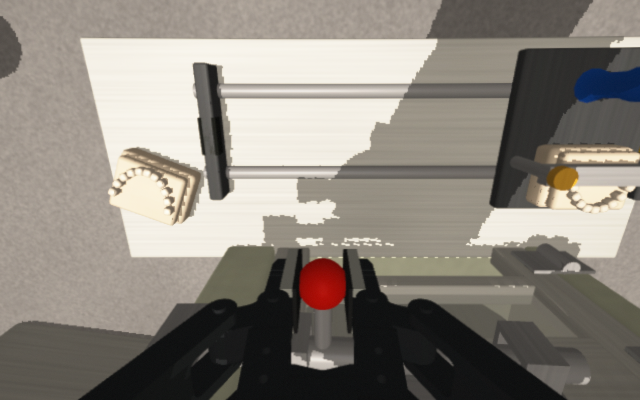

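View pics/s6.png

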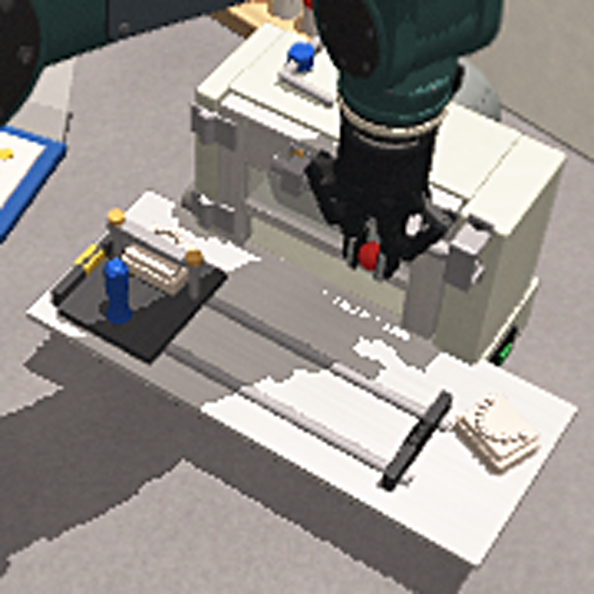

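The ball is gripped at (322,285) in the wrist view, between both pads, with the stem free behind. I'll lift in small steps to +8.5 mm.

```bash
python3 -m crank '[[[0,0,0,-0.3,0,0,0],[0,0,0,-0.3,0,0,0],[0,0,0,-0.2,0,0,0],[0,0,0,0,0,0,0]]]'
python3 - <<'E'
from h import *
st()
s=capture("side");print(blobs(s,"red",(330,150,400,220)))
w=capture("wrist");print(blobs(w,"red",(200,150,450,400)))
E
```

```text
time: 10.92
tcp_pos: [0.6153, -0.0705, 0.2436]
tcp_rot: [-0.28, 3.129, 0.0]
force: [0.4, 0.4, -1.9]
gripper_width: 0.247
t 10.93 tcp [ 0.6153 -0.0705  0.2436] grasp local [-0.0775 -0.0689  0.2623] tool yaw in trimmer 0.0002 z [ 0. -0. -1.] F [ 0.4  0.4 -1.9] w 0.247
[([29, 32, 6, 8, 40], array([361.6 , 185.22]))]
[([99, 108, 47, 51, 1946], array([322.04, 282.84]))]
```

Raised 7.3 mm by the TCP, with only the barrel's weight on it. I'll add 1 mm and start drawing gently.

```bash
python3 -m crank '[[[0,0,0,-0.1,0,0,0],[0,0,0.3,0,0,0,0],[0,0,0.3,0,0,0,0],[0,0,0.3,0,0,0,0]]]'; python3 -c "from h import *; st()"
```

```text
time: 11.52
tcp_pos: [0.6136, -0.0616, 0.2443]
tcp_rot: [0.279, -3.129, 0.0]
force: [0.4, -3.8, -3.1]
gripper_width: 0.245
t 11.53 tcp [ 0.6136 -0.0616  0.2443] grasp local [-0.0776 -0.0598  0.263 ] tool yaw in trimmer 0.0002 z [-0. -0. -1.] F [ 0.4 -3.8 -3.1] w 0.245
```

It has drawn 9 mm at drag force only, so the nose is over the lip. Continuing.

```bash
python3 -m crank '[[[0,0,0.5,0,0,0,0],[0,0,0.5,0,0,0,0],[0,0,0.5,0.03,0,0,0],[0,0,0.5,0.02,0,0,0],[0,0,0.5,0,0,0,0],[0,0,0.5,0,0,0,0],[0,0,0,0,0,0,0]]]'
python3 - <<'E'
from h import *
st()
s=capture("side");crop(s,(250,110,430,290),3.3,"s7");print(blobs(s,"red",(330,150,400,220)))
w=capture("wrist");cv2.imwrite("pics/w7.png",w["pixels"][:,:,::-1])
E
```

```text
time: 12.4
tcp_pos: [0.6082, -0.0314, 0.2438]
tcp_rot: [0.281, -3.129, -0.002]
force: [0.4, 2.7, -2.7]
gripper_width: 0.247
t 12.4 tcp [ 0.6082 -0.0314  0.2438] grasp local [-0.0776 -0.0291  0.2625] tool yaw in trimmer 0.0008 z [ 0.     0.001 -1.   ] F [ 0.4  2.7 -2.7] w 0.247
[([17, 26, 6, 8, 39], array([349.44, 179.31]))]
```

View pics/s7.png

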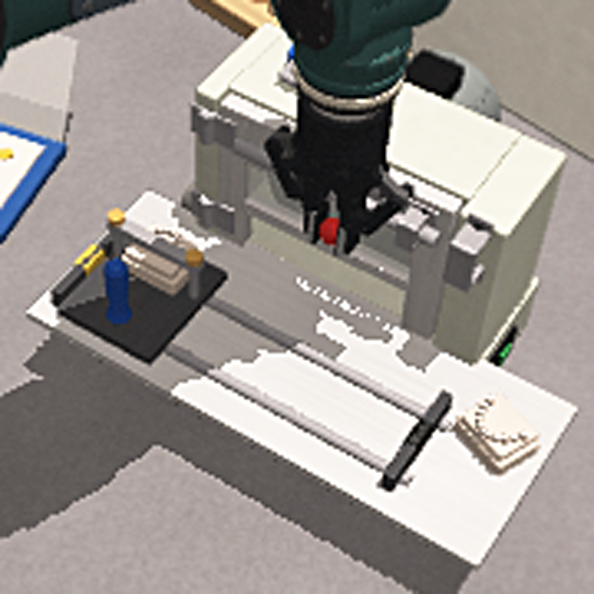

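View pics/w7.png

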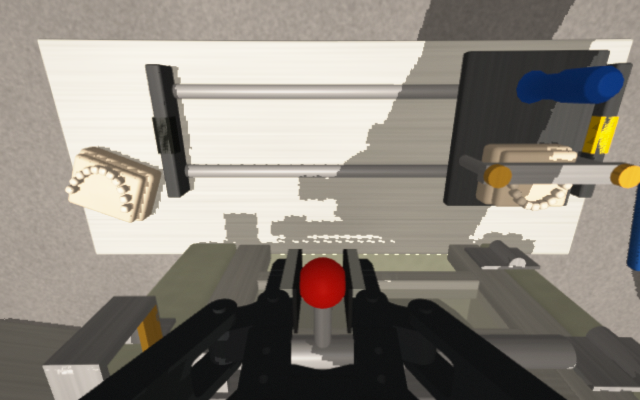

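The bolt is drawn about 40 mm, and the side view shows clear space between its nose and the keeper at about (468,250) in the crop. Next I'll swing the gate along its arc, turning the tool with it.

```bash
python3 -m crank '[[[0,0.47,0.21,0,0,0,0.03],[0,0.94,0.43,0,0,0,0.06],[0,0.94,0.43,0,0,0,0.06],[0,0,0,0,0,0,0]]]'
python3 - <<'E'
from h import *
s,g,M=st(); r=loc(g)[:2]-[-.01,.13]; print("radius",np.hypot(*r),"angle",np.arctan2(-.159,-.0676)-np.arctan2(r[1],r[0]))
E
```

```text
time: 13.0
tcp_pos: [0.5836, -0.0243, 0.2441]
tcp_rot: [-0.044, 3.14, 0.001]
force: [5.6, 3.6, -4.0]
gripper_width: 0.248
t 13.0 tcp [ 0.5836 -0.0243  0.2441] grasp local [-0.1006 -0.0178  0.2628] tool yaw in trimmer -0.1498 z [ 0.001  0.    -1.   ] F [ 5.6  3.6 -4. ] w 0.248
radius 0.17332846770290986 angle 0.14778419550865385
```

```bash
python3 -m crank '[[[0,0.94,0.43,0,0,0,0.06],[0,0.94,0.43,0,0,0,0.06],[0,0.94,0.43,0,0,0,0.06],[0,0.94,0.43,0,0,0,0.06],[0,0.47,0.21,0,0,0,0.03],[0,0,0,0,0,0,0],[0,0,0,0,0,0,0]]]'
python3 - <<'E'
from h import *
s_,g,M=st(); r=loc(g)[:2]-[-.01,.13]; print("radius",np.hypot(*r),"angle",np.arctan2(-.159,-.0676)-np.arctan2(r[1],r[0]))
s=capture("side");t=capture("top");w=capture("wrist");print(blobs(s,"red",(300,150,400,240)))
crop(s,(250,110,430,290),3.3,"s8");crop(t,(250,80,410,235),3.8,"t8");cv2.imwrite("pics/w8.png",w["pixels"][:,:,::-1])
for a in (.36,.42,.48):
    E=np.array([-.01,.13,.283])+R.from_euler("z",-a).apply([-.01,-.245,0]); print(a,E.round(3),(proj(s,wor(E))-[250,110])*3.3,(proj(t,wor(E))-[250,80])*3.8, proj(w,wor(E)))
E
```

```text
time: 13.88
tcp_pos: [0.5436, -0.0023, 0.2439]
tcp_rot: [0.377, 3.118, -0.0]
force: [3.8, 0.3, -2.6]
gripper_width: 0.248
t 13.88 tcp [ 0.5436 -0.0023  0.2439] grasp local [-0.136   0.0109  0.2626] tool yaw in trimmer -0.4188 z [ 0.001 -0.    -1.   ] F [ 3.8  0.3 -2.6] w 0.248
radius 0.17335490406017312 angle 0.4116294921051318
[([24, 33, 3, 7, 15], array([324.87, 185.6 ]))]
0.36 [-0.106 -0.096  0.283] [382.99425219 263.98961481] [387.89771675 346.40653698] [143.82565874 438.93877722]
0.42 [-0.119 -0.09   0.283] [368.34139726 270.91915634] [383.38863703 362.4724503 ] [138.46192975 416.49083592]
0.48 [-0.132 -0.083  0.283] [352.96481539 277.19046199] [377.87375074 378.29244305] [134.72331983 392.61950743]
```

View pics/s8.png

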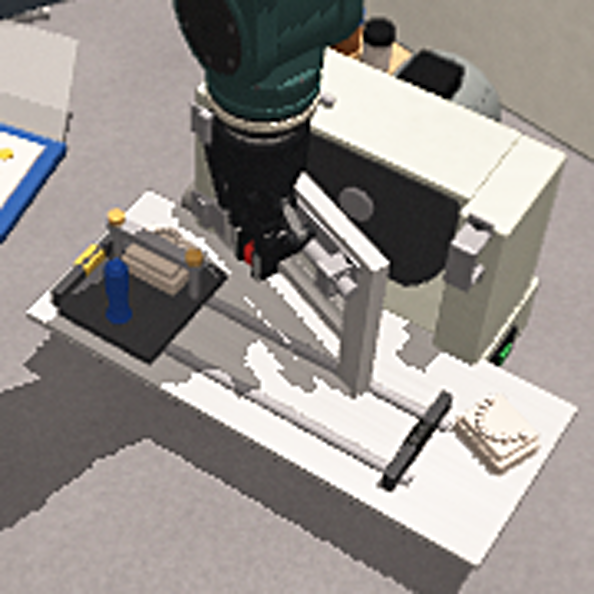

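View pics/t8.png

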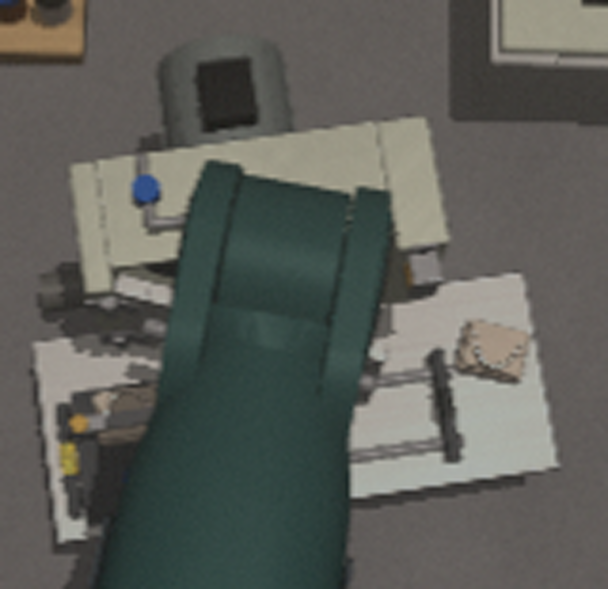

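View pics/w8.png

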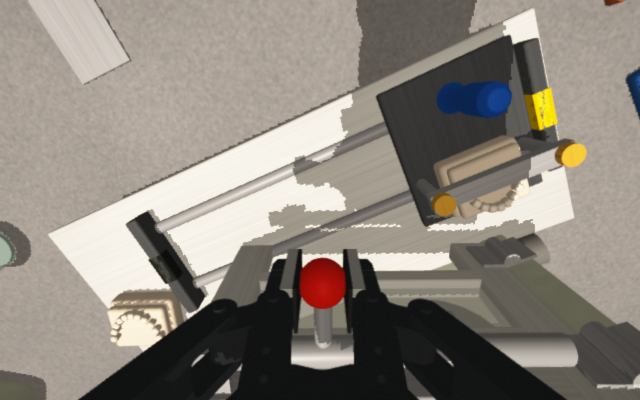

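The side view shows the gate's top front corner at about (370,268) in the crop, against (368,271) predicted for 0.42 rad. The ball is still gripped, the nose is well clear of the keeper, and the blue handle is unchanged at the stop. I'll confirm it holds steady, then hand in.

```bash
python3 -m crank '[[[0,0,0,0,0,0,0],[0,0,0,0,0,0,0],[0,0,0,0,0,0,0],[0,0,0,0,0,0,0]]]'
python3 - <<'E'
from h import *
s_,g,M=st(); s=capture("side"); print(blobs(s,"blue",(255,180,320,230)),blobs(s,"red",(300,150,400,240)))
E
```

```text
time: 14.52
tcp_pos: [0.5436, -0.0023, 0.2438]
tcp_rot: [0.378, 3.118, 0.0]
force: [5.6, 0.7, -1.1]
gripper_width: 0.247
t 14.53 tcp [ 0.5436 -0.0023  0.2438] grasp local [-0.136   0.011   0.2625] tool yaw in trimmer -0.4193 z [ 0. -0. -1.] F [ 5.6  0.7 -1.1] w 0.247
[([27, 8, 8, 20, 128], array([285.23, 198.21]))] [([24, 33, 3, 7, 14], array([324.79, 185.64]))]
```

```bash
python3 -c "from workcell import finish_job; print(finish_job())"
```

```text
the job is handed in; nothing more can be done
None
```

The job is handed in at about 14.5 s, with the gripper holding the gate about 10 cm open by the bolt's ball, the bolt drawn and the carriage at its left stop. `finish_job` gave no verdict.

- **Carriage:** I slid it left by its handle until it came up hard against the stop. I pressed with about 44 N through the fingers to confirm contact, which is harder than was needed, then released. The handle stayed at the same spot in the side view to the end (285,198).
- **Bolt:** I lifted the ball about 8 mm and drew the bolt about 40 mm. The force while drawing was about 4 N, so the nose did not catch on the lip.
- **Gate:** The arm's position puts it at 0.41 rad, or about 100 mm at the free edge. The gate's corner in the side view agrees to within about a pixel. The hold was steady over the last half second, with about 5 N from the spring.
- **Not fully checked:**
    - The arm hid part of the top view at the end, so the final gate check rests on the side view and the arm's position.
    - The gripper reads 21 mm on the 24 mm ball, but it read the same on the 22 mm handle, so I took the reading as slightly low.
    - I saw nothing else on the bench moved, but I did not measure those items again.

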